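# Rock a jammed toy out of its holding block

## Task

The white toy robot has jammed in the middle recess of the wooden holding block. Work it loose by rocking it from side to side along the block's length and lift it out, keeping the block down on the bench (it is not fixed: a straight pull just brings it up with the toy). Then set the toy down upright at the middle of the painting turntable, not letting it drop, and leave the other things around where they are.

Things in the scene. Friction and masses are not known exactly. Their poses are not given: they have to be found in the camera images.
- toy_mid (a point): Jammed toy robot, white plastic, 80 g: point on its middle line, 55 mm above its foot's underside. From below: foot block 28 (x) x 48 (y) x 24 mm high; legs to 44 mm; torso 24 (x) x 36 (y) mm from 44 to 84 mm (grip firmly there, across its width y or across x); neck; head 22 x 26 mm to 109 mm, with a 5 mm stub. z up the toy, y its width, face to -x.
- toy_foot (a point): Centre of the underside of the toy's foot, same axes. Leaning the toy along y (turning it about its x axis, up to about 0.25 rad either way, about 0.55 N m) slides the rising end of its foot up the cheek, so it walks out of the block when rocked from side to side while raised a few mm with each swing.
- block: Loose holding block, light wood on a steel sole plate, 100 (x) x 260 (y, its length) x 36 mm high, 1.7 kg (about 17 N), lying on the bench. Origin: centre of its underside. Three recesses in a row along y; the two end ones are empty, the toy stands in the middle one with its y along the block's y.
- recess (a point): Centre of the middle recess's floor, 10 mm above the block's underside; recess 32 mm wide in x. Two black rubber cheeks, 20 mm high, are sprung against the foot's two narrow ends (24 mm either side in y) and hold it by friction: a straight pull needs about 23 N and so lifts the block. The toy is free once its foot has risen 21 mm.
- wheel_top (a point): Centre of the top face of the painting turntable: plain aluminium disc, 150 mm across, 10 mm thick, 47 mm above the bench, with a thin ring engraved round its middle, on a dark steel stand that is fixed. It turns freely about its vertical axis.
- wash_bottle_mid (a point): White plastic wash bottle with a bent spout, 68 mm across, 200 mm tall to the spout. The point is on its axis, 70 mm above the bench. Leave it alone.
- dish: Empty white ceramic paint dish, 90 mm across, 28 mm high. Origin: centre of its underside. Leave it alone.
- duck_mid (a point): Small plain wooden toy duck, 70 mm long, 52 mm high. The point is at half its height. Leave it alone.
Things that resemble listed ones, but are neither listed nor needed, are in the scene too. Of the things shaped like the part that bears toy_mid, the white one is meant.

How it is judged:
On the way, in this order (a step that is already met when the one before it is completed fails the run):
1. the toy has been leaned over (more than 0.06 rad) with its foot still in the block's recess (angle between toy_mid's own z axis and vertical above 0.06 rad and z of toy_mid in the frame of block below 0.085 m and horizontal distance between toy_mid and block below 0.03 m), for 0.05 s.
2. the toy's foot is clear of the block ((z of toy_mid in the frame of block above 0.094 m or horizontal distance between toy_mid and block above 0.12 m)), for 0.1 s.
3. still held in the fingers, the toy is brought down upright to within 8 mm of the turntable's face, within 30 mm of its middle (horizontal distance between toy_mid and wheel_top below 0.03 m and angle between toy_mid's own z axis and vertical below 0.1 rad and z of toy_mid in the frame of wheel_top below 0.063 m and contact force between the fingers and toy above 0.5 N), for 0.05 s.
At the end, for the whole second after the job is handed in: The toy stands upright (within 0.1 rad) and at rest on the turntable, its axis within 30 mm of the turntable's middle; the block lies flat on the bench (horizontal distance between toy_mid and wheel_top below 0.03 m and angle between toy_mid's own z axis and vertical below 0.1 rad and z of toy_mid in the frame of wheel_top between 0.05 and 0.059 m and linear speed of toy below 0.02 m/s and height (world z) of block below 0.004 m and angle between block's own z axis and vertical below 0.03 rad); the robot touches nothing.
It fails at once if the block is lifted (more than 10 mm) or tipped (more than 0.1 rad) (height (world z) of block above 0.01 m or angle between block's own z axis and vertical above 0.1 rad).
It fails at once if the wash bottle, the dish or the duck is shifted more than 25 mm (distance of any of wash_bottle_mid, dish, duck_mid from where it was at the start of the episode above 0.025 m).
It also fails if it takes over 56 s, if anything falls off the work surface, if the arm or the gripper's body presses on something with over 40 N, if the wrist force passes 120 N, or if a joint passes its speed limit or range.

## Robot

A 6-joint arm with a two-finger parallel gripper is mounted at the origin on the work surface. World frame = base frame: x ahead of the robot, y to its left, z up, the work surface at z = 0. Lengths are in m, angles in rad, forces in N, time in s.
With the tool pointing down it reaches from about 0.3 to 0.95 m from the base axis. Payload 3.1 kg.
Tool frame: the origin (TCP) lies on the centre line of the jaws, within the pads' length; the fingertips stand 8 mm ahead of it and the grasp point (between the pads) lies 11 mm behind it (arm.nose_length is the distance from the TCP to the fingertips, in m); y points along the fingers, x is the direction in which the jaws open and shut, and the axes are right-handed (so a half turn about y gives the same grasp; the last joint's range is limited). The gripper opens to 85 mm and grips with 20 to 120 N. Pads are 22 mm wide; open, the fingers measure 114 mm over their backs; the gripper's body (76 mm by 85 mm) begins 54 mm behind the grasp point. The pads swing forward as they close: fully open they stand 13 mm farther back than shut.
Start: joints at [1.246, 0.308, 1.634, -0, 1.2, -0.07], TCP at [0.158, 0.605, 0.239] pointing down, gripper open.
Joint ranges: [-3.06, 3.06], [-0.79, 1.96], [0.05, 2.63], [-1.19, 4.34], [0.05, 2.64], [-2.94, 2.94]. Speed limits (rad/s): [2.79, 2.79, 3.14, 3.14, 3.14, 3.14].

## Interface

Orientations are given as a 3x3 rotation matrix whose columns are the frame's x, y, z axes.
In Python, from cell import status, viewer, job, arm gives the robot as it stands. The module is installed in compiled form; this text tells all that it offers.
- The arm moves only by the tool step_arm, never from a script. Its argument "steps" is a list that holds one entry, the list of rows, each a list of 7 numbers: the shift along the tool's x, y, z in units of 40 mm (1.0 is 40 mm), then the turn, a rotation vector about the tool's x, y, z in rad, then the closure, from -1 (fully open) to 1 (shut). In form: [[[dx, dy, dz, wx, wy, wz, gripper], ...]]. A call has 1 to 8 rows; each row shifts and turns the pose as measured when the row begins, along the tool's axes as they then stand; what a row does not reach is not made up. A row lasts 1/10 s, in which the tool goes at most 50 mm and 8.59 degrees, less where a joint would pass 70% of its speed; a pose out of reach is approached as far as the arm can. A call is refused whole if a number of a shift passes 1 or a number of a turn 0.15, either way. A call with a gripper value outside its range is refused whole. The fingers move at their own pace and stop on an object; "newtons" is the grip in N (left out, the last holds). Time passes only in rows, so rows that do not move let the fingers close. It gives the time, the measured TCP pose, the force and the opening at its end, in the units of the state.
- status.read_state(): the state, without advancing time (a new reading comes with each control period).
- viewer.grab_frame(name): name is "scene" or "top" or "wrist"; returns the picture (420x560x3 uint8, red, green, blue); there is no depth.
- viewer.camera_params(name): a dict with "K" (3x3 intrinsics, pixels), "extrinsics" (4x4, takes a point from camera to world coordinates). Camera axes: x right, y up, looking along -z (the intrinsics and any distortion apply to the point x, -y, -z); pixel columns grow to the right and rows downward; lengths in m; the calibration is good to about 2 mm. The wrist camera is an equidistant fisheye: a pixel r from the principal point sees the ray r / f radians off the axis. A picture is of the moment at which its call begins: read the wrist's pose just before it. camera_params takes no time and is no camera call; for the wrist camera it gives the pose at the moment of the call.
- job.sign_off(): hands the job in, once; it reports no verdict.
The state is a dict: "t": time; "joint_positions": joint angles; "dq": joint speeds; "tau": joint torques, N m; "tool_pos": TCP position; "tool_rot": TCP orientation; "ft_force": force on the tool from outside, world axes, zero at the start; "wrist_torque": the same for the moment, N m; "finger_gap": finger opening in m.
Only numpy, scipy, OpenCV 4.12 (cv2) and the standard library are available. Lean on these libraries where they do the work, as an engineer would, in place of code of your own. Each camera call takes 0.05 s, during which the arm holds its last target.

## Working session

There is one attempt and no reset: what is moved stays moved. The work goes in short steps, Python scripts to look and compute and a tool call to move; the robot and the scene stay as the last step left them, time stands still between calls to the robot, and variables do not carry over. Pictures are saved under pics/ and viewed, and the job is handed in when it is done.

Besides the shell and the picture viewer there is one more tool, called after "Call:" by a JSON object that holds its "op" and its "data". step_arm: Moves the arm, as the interface text tells. Its arguments: {"type":"object","properties":{"steps":{"type":"array","items":{"type":"array","items":{"type":"array","items":{"type":"number"}}}},"newtons":{"type":"number"}},"required":["steps"]}

```bash
mkdir -p pics; python3 - <<'E'
from cell import status, viewer, job, arm
import cv2, numpy as np
s=status.read_state(); print({k:np.round(v,3).tolist() for k,v in s.items()})
for n in ("scene","top","wrist"):
    im=viewer.grab_frame(n); cv2.imwrite(f"pics/{n}0.png",im[:,:,::-1]); p=viewer.camera_params(n); print(n,np.round(p["K"],1).tolist(),np.round(p["extrinsics"],3).tolist(), [k for k in p])
    np.savez(f"pics/{n}0.npz",im=im,K=p["K"],E=p["extrinsics"])
E
```

```text
{'t': 0.0, 'joint_positions': [1.246, 0.309, 1.635, -0.0, 1.2, -0.07], 'dq': [0.001, 0.0, -0.0, 0.002, -0.001, -0.001], 'tau': [0.0, -41.526, -27.667, 0.0, 0.01, -0.0], 'tool_pos': [0.157, 0.604, 0.238], 'tool_rot': [[0.252, -0.001, -0.968], [0.968, -0.002, 0.252], [-0.002, -1.0, 0.0]], 'ft_force': [-0.234, -0.291, 0.976], 'wrist_torque': [0.012, 0.006, 0.043], 'finger_gap': 0.085}
scene [[413.0, 0.0, 278.9], [0.0, 413.0, 202.7], [0.0, 0.0, 1.0]] [[0.343, -0.807, 0.481, 1.095], [0.939, 0.3, -0.166, -0.076], [-0.011, 0.509, 0.861, 1.027], [0.0, 0.0, 0.0, 1.0]] ['K', 'extrinsics']
top [[385.4, 0.0, 292.6], [0.0, 385.4, 206.3], [0.0, 0.0, 1.0]] [[-0.023, 0.992, -0.123, 0.43], [-1.0, -0.023, -0.003, 0.142], [-0.006, 0.123, 0.992, 1.102], [0.0, 0.0, 0.0, 1.0]] ['K', 'extrinsics']
wrist [[325.2, 0.0, 276.9], [0.0, 325.2, 206.9], [0.0, 0.0, 1.0]] [[0.252, -0.917, -0.31, 0.077], [0.968, 0.238, 0.083, 0.625], [-0.002, -0.32, 0.947, 0.373], [0.0, 0.0, 0.0, 1.0]] ['K', 'extrinsics']
```

View pics/scene0.png

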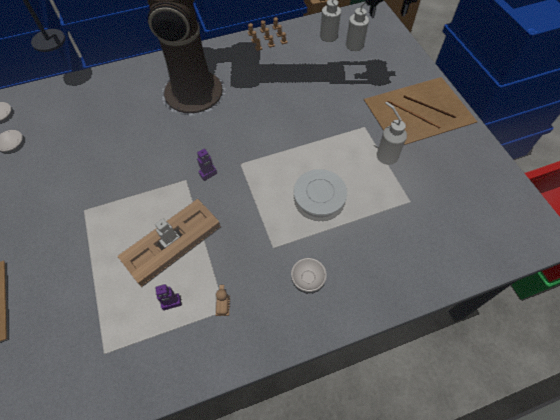

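View pics/top0.png

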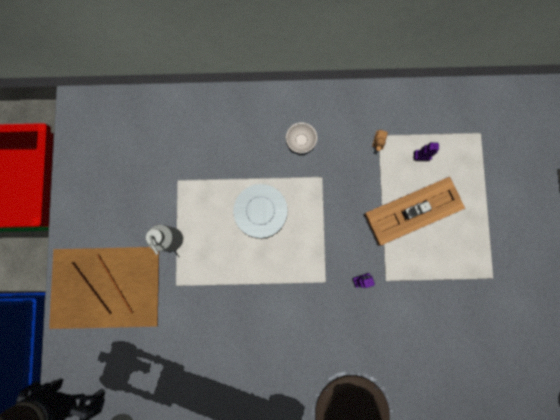

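View pics/wrist0.png

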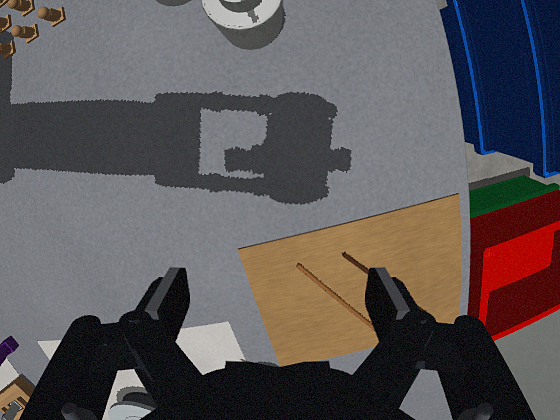

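```bash
cat > h.py <<'E'
import numpy as np, cv2
def load(n):
    d=np.load(f"pics/{n}.npz"); return d["im"],d["K"],d["E"]
def ray(K,E,u,v):
    d=np.array([(u-K[0,2])/K[0,0],-(v-K[1,2])/K[1,1],-1.0]); return E[:3,3],E[:3,:3]@d
def onz(K,E,u,v,z):
    o,d=ray(K,E,u,v); return o+d*(z-o[2])/d[2]
def proj(K,E,P):
    c=E[:3,:3].T@(np.asarray(P)-E[:3,3]); return np.array([K[0,2]+K[0,0]*c[0]/-c[2],K[1,2]-K[1,1]*c[1]/-c[2]])
def tri(cs):
    A=np.zeros((3,3));b=np.zeros(3)
    for K,E,u,v in cs:
        o,d=ray(K,E,u,v); d=d/np.linalg.norm(d); M=np.eye(3)-np.outer(d,d); A+=M;b+=M@o
    return np.linalg.solve(A,b)
E
python3 - <<'E'
from h import *
for n in("top0","scene0"):
    im,K,E=load(n)
    hsv=cv2.cvtColor(im,cv2.COLOR_RGB2HSV)
    m=cv2.inRange(hsv,(5,80,60),(22,255,255))
    m=cv2.morphologyEx(m,cv2.MORPH_CLOSE,np.ones((3,3)))
    cs,_=cv2.findContours(m,cv2.RETR_EXTERNAL,cv2.CHAIN_APPROX_NONE)
    for c in cs:
        if cv2.contourArea(c)>80: print(n,cv2.contourArea(c),cv2.minAreaRect(c))
    # turntable bluish
    m=cv2.inRange(hsv,(85,12,120),(115,90,255))
    cs,_=cv2.findContours(m,cv2.RETR_EXTERNAL,cv2.CHAIN_APPROX_NONE)
    for c in cs:
        if cv2.contourArea(c)>400: 
            e=cv2.fitEllipse(c); print(n,"tt",cv2.contourArea(c),e, onz(K,E,*e[0],0.047))
    x=(150,110) if n=="scene0" else (0,0)
a=load("top0")[0][165:255,355:475]; cv2.imwrite("pics/ct.png",cv2.resize(a[:,:,::-1],None,fx=6,fy=6,interpolation=cv2.INTER_CUBIC))
a=load("scene0")[0][190:300,105:235]; cv2.imwrite("pics/cs.png",cv2.resize(a[:,:,::-1],None,fx=5,fy=5,interpolation=cv2.INTER_CUBIC))
E
```

```text
top0 97.5 ((323.6896667480469, 399.7241516113281), (8.140998840332031, 33.61444854736328), 23.198591232299805)
top0 121.5 ((370.6386413574219, 389.2930603027344), (38.14696502685547, 8.252671241760254), 43.83086395263672)
top0 8325.5 ((103.42951965332031, 287.3993225097656), (79.75213623046875, 110.63053131103516), 88.69805145263672)
top0 3192.0 ((414.3069763183594, 210.42494201660156), (36.24647521972656, 93.72826385498047), 66.25050354003906)
top0 179.0 ((379.3384704589844, 140.09230041503906), (11.05093002319336, 20.873977661132812), 15.255118370056152)
top0 tt 1881.5 ((259.87860107421875, 210.93978881835938), (48.94668197631836, 49.52531433105469), 122.93671417236328) [0.54995205 0.23560062 0.047     ]
scene0 263.5 ((222.0, 300.0), (30.0, 12.0), 90.0)
scene0 364.5 ((3.0, 300.5), (79.0, 6.0), 90.0)
scene0 2694.5 ((169.48001098632812, 240.63998413085938), (37.999996185302734, 100.79998779296875), 53.13010025024414)
scene0 3936.0 ((420.132080078125, 110.96226501464844), (54.66950607299805, 101.92153930664062), 74.05460357666016)
scene0 93.0 ((253.67886352539062, 36.88320541381836), (27.306316375732422, 7.007816314697266), 64.98310852050781)
scene0 95.0 ((266.4000244140625, 33.800010681152344), (27.72724151611328, 7.155416965484619), 63.43495178222656)
scene0 88.5 ((278.9100341796875, 30.581314086914062), (26.823532104492188, 7.529411792755127), 61.927513122558594)
```

```bash
ls pics
```

```text
cs.png
ct.png
scene0.npz
scene0.png
top0.npz
top0.png
wrist0.npz
wrist0.png
```

View pics/ct.png

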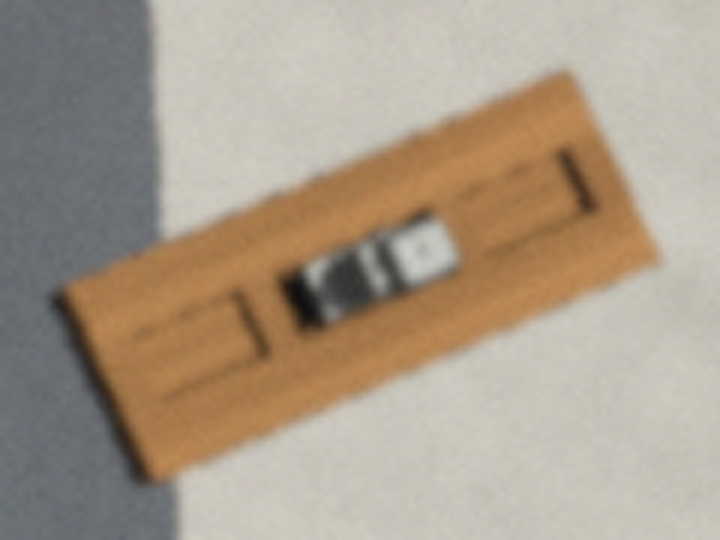

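View pics/cs.png

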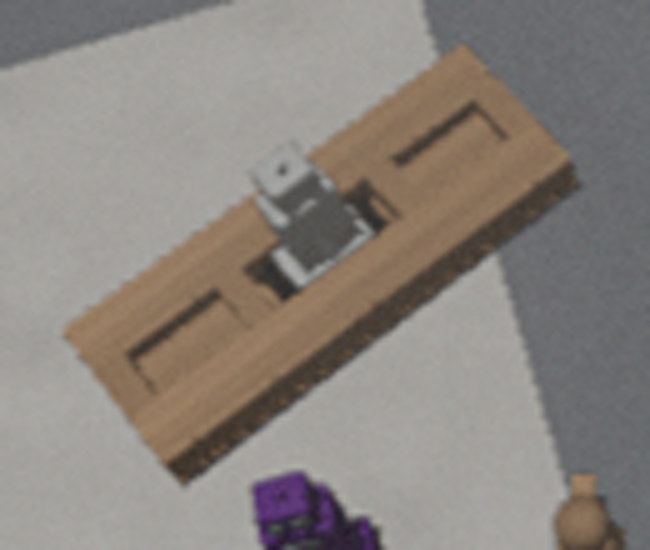

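```bash
python3 - <<'E'
from h import *
im,Kt,Et=load("top0"); _,Ks,Es=load("scene0")
t=lambda x,y:((x+.5)/6-.5+355,(y+.5)/6-.5+165)
s=lambda x,y:((x+.5)/5-.5+105,(y+.5)/5-.5+190)
T=np.array([onz(Kt,Et,*t(*p),.036) for p in [(72,295),(570,70),(660,262),(155,478)]])
S=np.array([onz(Ks,Es,*s(*p),.036) for p in [(572,158),(180,462),(68,332),(462,46)]])
for P in (T,S):
    print(np.round(P,4).tolist(),"ctr",P.mean(0).round(4),[np.linalg.norm(P[i]-P[(i+1)%4]).round(3) for i in range(4)])
    d=(P[0]+P[3]-P[1]-P[2]); print("yaw of long axis (atan2 y,x)",np.arctan2(d[1],d[0]))
h=tri([(Kt,Et,*t(425,248)),(Ks,Es,*s(283,170))]);print("headtop",h, [onz(Kt,Et,*t(425,248),.119),onz(Ks,Es,*s(283,170),.119)])
# turntable full ellipse in scene
for n,box,K,E in (("top0",(225,175,295,245),Kt,Et),("scene0",(285,160,355,225),Ks,Es)):
    im=load(n)[0]; x0,y0,x1,y1=box
    c=cv2.resize(im[y0:y1,x0:x1,::-1],None,fx=8,fy=8,interpolation=cv2.INTER_CUBIC); cv2.imwrite(f"pics/tt_{n}.png",c)
    print(n,"pred ring",proj(K,E,[.55,.2356,.047]))
E
```

```text
[[0.5365, -0.0598, 0.036], [0.6368, -0.2973, 0.036], [0.5455, -0.3323, 0.036], [0.4513, -0.0938, 0.036]] ctr [ 0.5425 -0.1958  0.036 ] [np.float64(0.258), np.float64(0.098), np.float64(0.256), np.float64(0.092)]
yaw of long axis (atan2 y,x) 1.958701561996473
[[0.5397, -0.0577, 0.036], [0.6378, -0.2899, 0.036], [0.5471, -0.3319, 0.036], [0.4494, -0.0962, 0.036]] ctr [ 0.5435 -0.1939  0.036 ] [np.float64(0.252), np.float64(0.1), np.float64(0.255), np.float64(0.098)]
yaw of long axis (atan2 y,x) 1.9672295276208742
headtop [ 0.54442961 -0.19524399  0.12172156] [array([ 0.54486171, -0.19568328,  0.119     ]), array([ 0.54255877, -0.19607131,  0.119     ])]
top0 pred ring [259.87861514 210.92249532]
scene0 pred ring [320.27974629 190.23325224]
```

```bash
python3 - <<'E'
import cv2,numpy as np
a=cv2.imread("pics/tt_top0.png");b=cv2.imread("pics/tt_scene0.png")
h=max(a.shape[0],b.shape[0]);c=np.zeros((h,a.shape[1]+b.shape[1],3),np.uint8);c[:a.shape[0],:a.shape[1]]=a;c[:b.shape[0],a.shape[1]:]=b
cv2.imwrite("pics/tt.png",cv2.resize(c,None,fx=.7,fy=.7));print(c.shape)
E
```

```text
(560, 1120, 3)
```

View pics/tt.png

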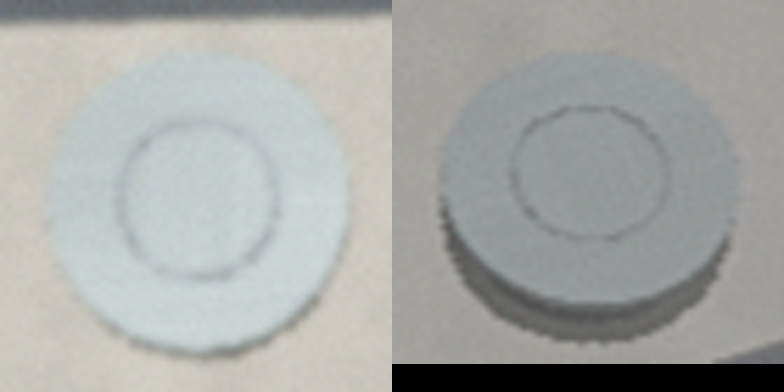

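```bash
cat >> h.py <<'E'
from scipy.spatial.transform import Rotation as Ro
def plan(p1,R1,n,g,st=None):
    from cell import status
    s=status.read_state(); p0=np.array(s["tool_pos"]);R0=np.array(s["tool_rot"])
    rv=Ro.from_matrix(R0.T@R1).as_rotvec(); print("t",s["t"],"err",np.round((R0.T@(np.array(p1)-p0)),4),rv.round(3))
    rows=[];p=p0;R=R0
    for k in range(1,n+1):
        q=p0+(np.array(p1)-p0)*k/n; Q=R0@Ro.from_rotvec(rv*k/n).as_matrix()
        d=R.T@(q-p)/0.04; w=Ro.from_matrix(R.T@Q).as_rotvec()
        rows.append(np.round(np.r_[d,w,g],3).tolist()); p,R=q,Q
    for i in range(0,n,8): print(str([rows[i:i+8]]).replace(" ","").replace("-0.0,","0,").replace("0.0,","0,"))
YAW=0.392
def Rdown(yaw):  # tool z yaw
    z=np.array([np.cos(yaw),np.sin(yaw),0]);y=np.array([0,0,-1.]);return np.c_[np.cross(y,z),y,z]
E
python3 - <<'E'
from h import *
R=Rdown(YAW);print(R.round(3))
plan([.5437,-.1952,.2],R,24,-1)
_,K,E=load("top0");print(onz(K,E,160,238,.1))
E
```

```text
[[ 0.382  0.     0.924]
 [-0.924  0.     0.382]
 [ 0.    -1.     0.   ]]
t 0.15 err [-0.6761  0.0395 -0.5754] [ 2.000e-03  2.495e+00 -1.000e-03]
[[[-0.704,0.041,-0.599,0,0.104,0,-1.0],[-0.638,0.041,-0.669,0,0.104,0,-1.0],[-0.565,0.041,-0.732,0,0.104,0,-1.0],[-0.486,0.041,-0.787,0,0.104,0,-1.0],[-0.402,0.041,-0.833,0,0.104,0,-1.0],[-0.314,0.041,-0.87,0,0.104,0,-1.0],[-0.222,0.041,-0.898,0,0.104,0,-1.0],[-0.127,0.04,-0.916,0,0.104,0,-1.0]]]
[[[-0.032,0.04,-0.924,0,0.104,0,-1.0],[0.065,0.04,-0.923,0,0.104,0,-1.0],[0.16,0.04,-0.911,0,0.104,0,-1.0],[0.254,0.04,-0.889,0,0.104,0,-1.0],[0.344,0.04,-0.858,0,0.104,0,-1.0],[0.432,0.04,-0.818,0,0.104,0,-1.0],[0.514,0.04,-0.769,0,0.104,0,-1.0],[0.591,0.04,-0.711,0,0.104,0,-1.0]]]
[[[0.662,0.04,-0.646,0,0.104,0,-1.0],[0.725,0.04,-0.574,0,0.104,0,-1.0],[0.781,0.04,-0.496,0,0.104,0,-1.0],[0.828,0.04,-0.412,0,0.104,0,-1.0],[0.866,0.04,-0.324,0,0.104,0,-1.0],[0.895,0.04,-0.232,0,0.104,0,-1.0],[0.915,0.04,-0.138,0,0.104,0,-1.0],[0.924,0.04,-0.042,0,0.104,0,-1.0]]]
[0.47920297 0.49137304 0.1       ]
```

Call:
{"op": "step_arm", "data": {"steps": [[[-0.7, 0, -0.6, 0, 0.1, 0, -1], [-0.64, 0, -0.67, 0, 0.1, 0, -1], [-0.57, 0, -0.73, 0, 0.1, 0, -1], [-0.49, 0, -0.79, 0, 0.1, 0, -1], [-0.4, 0, -0.83, 0, 0.1, 0, -1], [-0.31, 0, -0.87, 0, 0.1, 0, -1], [-0.22, 0, -0.9, 0, 0.1, 0, -1], [-0.13, 0, -0.92, 0, 0.1, 0, -1]]]}}

```text
t: 0.95
tool_pos: [0.2878, 0.331, 0.2352]
tool_rot: [[0.881, -0.002, -0.473], [0.473, -0.003, 0.881], [-0.003, -1.0, -0.002]]
ft_force: [0.4, 0.4, 0.5]
finger_gap: 0.0855
```

```bash
python3 - <<'E'
from h import *
plan([.5437,-.1952,.2],Rdown(YAW),18,-1)
from cell import status
s=status.read_state();print(np.round(s["tool_pos"],3),np.round(s["joint_positions"],3))
E
```

```text
t 0.95 err [-0.0233  0.0364 -0.5846] [ 4.000e-03  1.671e+00 -1.000e-03]
[[[-0.032,0.051,-0.812,0,0.093,0,-1.0],[0.043,0.05,-0.811,0,0.093,0,-1.0],[0.118,0.05,-0.804,0,0.093,0,-1.0],[0.192,0.05,-0.79,0,0.093,0,-1.0],[0.265,0.05,-0.768,0,0.093,0,-1.0],[0.335,0.05,-0.741,0,0.093,0,-1.0],[0.402,0.049,-0.706,0,0.093,0,-1.0],[0.466,0.049,-0.666,0,0.093,0,-1.0]]]
[[[0.525,0.049,-0.62,0,0.093,0,-1.0],[0.581,0.049,-0.569,0,0.093,0,-1.0],[0.631,0.049,-0.512,0,0.093,0,-1.0],[0.676,0.049,-0.452,0,0.093,0,-1.0],[0.715,0.049,-0.387,0,0.093,0,-1.0],[0.747,0.049,-0.319,0,0.093,0,-1.0],[0.774,0.049,-0.249,0,0.093,0,-1.0],[0.793,0.049,-0.176,0,0.093,0,-1.0]]]
[[[0.806,0.049,-0.101,0,0.093,0,-1.0],[0.812,0.049,-0.026,0,0.093,0,-1.0]]]
[0.288 0.331 0.235] [ 7.570e-01 -5.500e-02  2.052e+00 -1.000e-03  1.148e+00  2.640e-01]
```

Tracking is good. Continue.

Call:
{"op": "step_arm", "data": {"steps": [[[-0.03, 0, -0.81, 0, 0.093, 0, -1], [0.04, 0, -0.81, 0, 0.093, 0, -1], [0.12, 0, -0.8, 0, 0.093, 0, -1], [0.19, 0, -0.79, 0, 0.093, 0, -1], [0.26, 0, -0.77, 0, 0.093, 0, -1], [0.34, 0, -0.74, 0, 0.093, 0, -1], [0.4, 0, -0.71, 0, 0.093, 0, -1], [0.47, 0, -0.67, 0, 0.093, 0, -1]]]}}

```text
t: 1.75
tool_pos: [0.3995, 0.0839, 0.2349]
tool_rot: [[0.96, -0.001, 0.279], [-0.279, -0.004, 0.96], [-0.0, -1.0, -0.004]]
ft_force: [0.4, -0.3, -0.4]
finger_gap: 0.0854
```

Call:
{"op": "step_arm", "data": {"steps": [[[0.53, 0, -0.62, 0, 0.093, 0, -1], [0.58, 0, -0.57, 0, 0.093, 0, -1], [0.63, 0, -0.51, 0, 0.093, 0, -1], [0.68, 0, -0.45, 0, 0.093, 0, -1], [0.71, 0, -0.39, 0, 0.093, 0, -1], [0.75, 0, -0.32, 0, 0.093, 0, -1], [0.77, 0, -0.25, 0, 0.093, 0, -1], [0.79, 0, -0.18, 0, 0.093, 0, -1]]]}}

```text
t: 2.55
tool_pos: [0.5027, -0.1659, 0.2339]
tool_rot: [[0.488, -0.003, 0.873], [-0.873, -0.002, 0.488], [0.0, -1.0, -0.003]]
ft_force: [-0.6, 0.5, 0.8]
finger_gap: 0.0855
```

```bash
python3 - <<'E'
from h import *
plan([.5437,-.1952,.2],Rdown(YAW),4,-1)
E
```

```text
t 2.55 err [0.0455 0.0338 0.0217] [0.003 0.117 0.   ]
[[[0.285,0.211,0.135,0.001,0.029,0,-1.0],[0.281,0.212,0.144,0.001,0.029,0,-1.0],[0.276,0.212,0.152,0.001,0.029,0,-1.0],[0.272,0.212,0.159,0.001,0.029,0,-1.0]]]
```

Call:
{"op": "step_arm", "data": {"steps": [[[0.29, 0.2, 0.14, 0, 0.03, 0, -1], [0.28, 0.2, 0.14, 0, 0.03, 0, -1], [0.28, 0.2, 0.15, 0, 0.03, 0, -1], [0.27, 0.2, 0.16, 0, 0.03, 0, -1], [0, 0, 0, 0, 0, 0, -1]]]}}

```text
t: 3.05
tool_pos: [0.5454, -0.2022, 0.1995]
tool_rot: [[0.368, -0.003, 0.93], [-0.93, -0.003, 0.368], [0.001, -1.0, -0.004]]
ft_force: [0.0, 0.2, -0.1]
finger_gap: 0.0854
```

```bash
cat > snap.py <<'E'
import sys
from h import *
from cell import viewer
def snap(n,tag):
    p=viewer.camera_params(n); im=viewer.grab_frame(n); cv2.imwrite(f"pics/{tag}.png",im[:,:,::-1]); np.savez(f"pics/{tag}.npz",im=im,K=p["K"],E=p["extrinsics"])
if __name__=="__main__":
    for a in sys.argv[1:]:
        n,tag=a.split(":"); snap(n,tag)
E
python3 snap.py wrist:w1
python3 - <<'E'
from h import *
plan([.5437,-.1952,.2],Rdown(YAW),1,-1)
E
```

```text
t 3.1 err [-0.0065 -0.0001  0.0012] [ 0.004 -0.015  0.001]
[[[-0.164,-0.002,0.031,0.004,-0.015,0.001,-1.0]]]
```

View pics/w1.png

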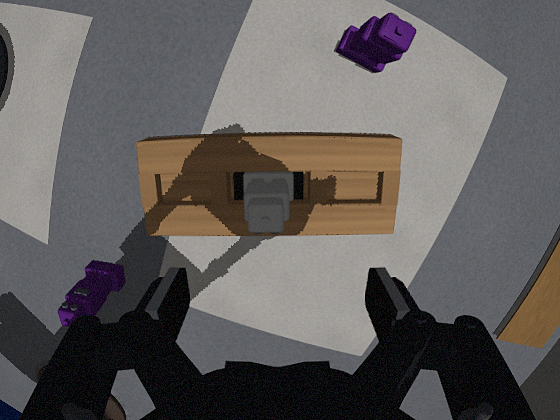

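```bash
cat >> h.py <<'E'
def fray(K,E,u,v):
    x=(u-K[0,2]);y=(v-K[1,2]);r=np.hypot(x,y);th=r/K[0,0]
    d=np.array([np.sin(th)*x/r,-np.sin(th)*y/r,-np.cos(th)]);return E[:3,3],E[:3,:3]@d
def fonz(K,E,u,v,z):
    o,d=fray(K,E,u,v);return o+d*(z-o[2])/d[2]
E
python3 - <<'E'
from h import *
im,K,E=load("w1");print(E[:3,3])
P=np.array([fonz(K,E,*p,.036) for p in [(138,143),(402,137),(396,234),(150,235)]])
print(P.round(4),P.mean(0),[np.linalg.norm(P[i]-P[(i+1)%4]).round(3) for i in range(4)])
d=P[0]+P[3]-P[1]-P[2];print(np.arctan2(d[1],d[0]))
for q in [(265,215)]:print(fonz(K,E,*q,.124),fonz(K,E,*q,.119))
for q in [(246,177),(292,177)]:print("torso/shoulder",fonz(K,E,*q,.094))
c=im[120:250,130:410];cv2.imwrite("pics/w1c.png",cv2.resize(c[:,:,::-1],None,fx=2.8,fy=2.8,interpolation=cv2.INTER_CUBIC))
E
```

```text
[ 0.62107003 -0.17223378  0.33365931]
[[ 0.5384 -0.0603  0.036 ]
 [ 0.637  -0.2959  0.036 ]
 [ 0.5448 -0.3374  0.036 ]
 [ 0.4487 -0.0974  0.036 ]] [ 0.5422308  -0.19773526  0.036     ] [np.float64(0.255), np.float64(0.101), np.float64(0.259), np.float64(0.097)]
1.9594935131938662
[ 0.54627375 -0.19357414  0.124     ] [ 0.54448999 -0.19408306  0.119     ]
torso/shoulder [ 0.55894337 -0.17220734  0.094     ]
torso/shoulder [ 0.57171736 -0.20468355  0.094     ]
```

View pics/w1c.png

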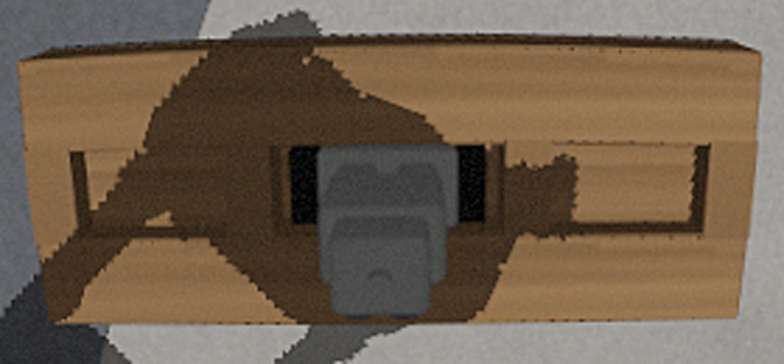

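```bash
sed -i 's/^YAW=.*/YAW=0.390/' h.py; python3 - <<'E'
from h import *
plan([.5435,-.1955,.067],Rdown(YAW),6,-1)
E
```

```text
t 3.1 err [-0.0065  0.1329  0.0015] [ 0.004 -0.013  0.001]
[[[-0.027,0.554,0.006,0.001,-0.002,0,-1.0],[-0.027,0.554,0.006,0.001,-0.002,0,-1.0],[-0.027,0.554,0.006,0.001,-0.002,0,-1.0],[-0.027,0.554,0.005,0.001,-0.002,0,-1.0],[-0.027,0.554,0.005,0.001,-0.002,0,-1.0],[-0.026,0.554,0.005,0.001,-0.002,0,-1.0]]]
```

Call:
{"op": "step_arm", "data": {"steps": [[[-0.03, 0.55, 0, 0, 0, 0, -1], [-0.03, 0.55, 0, 0, 0, 0, -1], [-0.03, 0.55, 0.01, 0, -0.005, 0, -1], [-0.03, 0.55, 0.01, 0, -0.005, 0, -1], [-0.03, 0.55, 0.01, 0, 0, 0, -1], [-0.02, 0.4, 0.01, 0.003, 0, 0, -1], [0, 0, 0, 0, 0, 0, -1]]]}}

```text
t: 3.8
tool_pos: [0.5422, -0.1923, 0.0746]
tool_rot: [[0.384, 0.002, 0.923], [-0.923, -0.002, 0.384], [0.002, -1.0, 0.001]]
ft_force: [-0.4, 0.6, 0.0]
finger_gap: 0.0856
```

```bash
python3 snap.py wrist:w2;  python3 - <<'E'
from h import *
plan([.5435,-.1955,.067],Rdown(YAW),1,-1)
E
```

```text
t 3.85 err [ 0.0027  0.0088 -0.0007] [-0.002  0.004  0.004]
[[[0.069,0.219,-0.018,-0.002,0.004,0.004,-1.0]]]
```

View pics/w2.png

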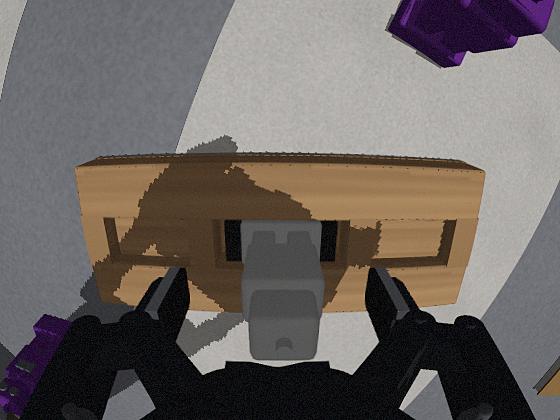

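Call:
{"op": "step_arm", "data": {"steps": [[[0.07, 0.2, -0.02, 0, 0, 0, -1], [0, 0, 0, 0, 0, 0, 0], [0, 0, 0, 0, 0, 0, 0.2], [0, 0, 0, 0, 0, 0, 0.6], [0, 0, 0, 0, 0, 0, 1], [0, 0, 0, 0, 0, 0, 1], [0, 0, 0, 0, 0, 0, 1], [0, 0, 0, 0, 0, 0, 1]]], "newtons": 90}}

```text
t: 4.65
tool_pos: [0.5455, -0.1952, 0.0722]
tool_rot: [[0.384, 0.008, 0.923], [-0.923, -0.003, 0.384], [0.006, -1.0, 0.007]]
ft_force: [-0.0, 1.1, -2.0]
finger_gap: 0.0345
```

```bash
python3 - <<'E'
from h import *
plan([.5435,-.1955,.067],Rdown(YAW),1,1)
from cell import status
s=status.read_state();print(s["ft_force"],s["wrist_torque"])
E
python3 snap.py wrist:w3
```

```text
t 4.65 err [-0.0005  0.0052 -0.002 ] [-0.007  0.004  0.006]
[[[-0.012,0.13,-0.05,-0.007,0.004,0.006,1.0]]]
[-0.01013707  1.10222009 -2.02119978] [-0.04876391 -0.06763327 -0.01446433]
```

View pics/w3.png

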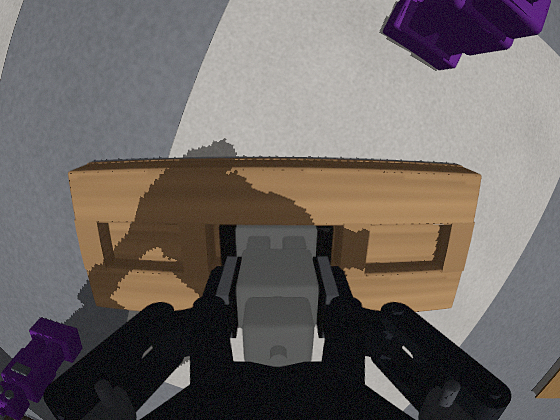

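Call:
{"op": "step_arm", "data": {"steps": [[[0.08, -0.025, 0, 0, 0, 0.05, 1], [0.08, -0.025, 0, 0, 0, 0.05, 1], [0.08, -0.025, 0, 0, 0, 0.05, 1], [0.08, -0.025, 0, 0, 0, 0.05, 1]]]}}

```text
t: 5.1
tool_pos: [0.5496, -0.2053, 0.076]
tool_rot: [[0.381, -0.072, 0.922], [-0.903, 0.187, 0.388], [-0.201, -0.98, 0.006]]
ft_force: [-1.7, 4.2, 0.1]
finger_gap: 0.0345
```

```bash
cat > st.py <<'E'
from h import *
from cell import status
s=status.read_state(); p=np.array(s["tool_pos"]);R=np.array(s["tool_rot"])
Rb=Rdown(YAW); d=R-0
rv=Ro.from_matrix(Rb.T@R).as_rotvec()
foot=p+R@np.array([0,.062,0]) # foot centre if grip unslipped
rel=Rb.T@(foot-np.array([.5455,-.1952,.010]))
print("t",round(s["t"],2),"TCP",p.round(4),"lean rv",rv.round(3),"foot rel (toolx,down,toolz) mm",(rel*1000).round(1),"F",np.round(s["ft_force"],1),"T",np.round(s["wrist_torque"],2),"gap",round(s["finger_gap"],4))
E
python3 st.py; python3 snap.py wrist:w4 scene:s4; python3 - <<'E'
import cv2,numpy as np
a=cv2.imread("pics/w4.png")[140:400,60:500];b=cv2.imread("pics/s4.png")[170:300,90:250]
b=cv2.resize(b,None,fx=2,fy=2);cv2.imwrite("pics/c4.png",np.hstack([a,b]))
E
```

```text
t 5.1 TCP [ 0.5496 -0.2053  0.076 ] lean rv [ 0.005 -0.009  0.202] foot rel (toolx,down,toolz) mm [-1.6 -5.2  0.3] F [-1.7  4.2  0.1] T [ 0.07  0.09 -0.14] gap 0.0345
```

View pics/c4.png

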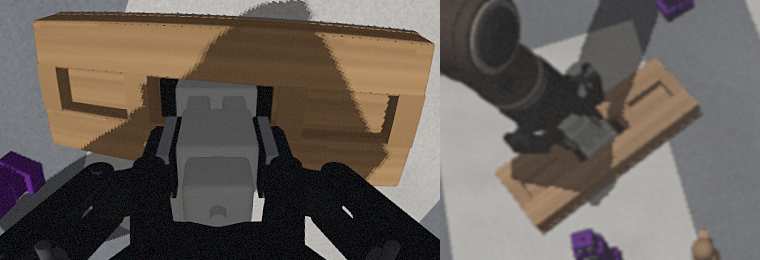

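Call:
{"op": "step_arm", "data": {"steps": [[[-0.08, -0.025, 0, 0, 0, -0.05, 1], [-0.08, -0.025, 0, 0, 0, -0.05, 1], [-0.08, -0.025, 0, 0, 0, -0.05, 1], [-0.08, -0.025, 0, 0, 0, -0.05, 1]]]}}

```text
t: 5.6
tool_pos: [0.5452, -0.1953, 0.0821]
tool_rot: [[0.381, 0.004, 0.925], [-0.925, 0.004, 0.38], [-0.002, -1.0, 0.006]]
ft_force: [-0.5, 0.5, -2.1]
finger_gap: 0.0349
```

```bash
python3 st.py
```

```text
t 5.6 TCP [ 0.5452 -0.1953  0.0821] lean rv [ 0.006 -0.     0.002] foot rel (toolx,down,toolz) mm [ -0.1 -10.1   0. ] F [-0.5  0.5 -2.1] T [0.48 0.26 0.01] gap 0.0349
```

Call:
{"op": "step_arm", "data": {"steps": [[[-0.08, -0.025, 0, 0, 0, -0.05, 1], [-0.08, -0.025, 0, 0, 0, -0.05, 1], [-0.08, -0.025, 0, 0, 0, -0.05, 1], [-0.08, -0.025, 0, 0, 0, -0.05, 1]]]}}

```text
t: 6.0
tool_pos: [0.5402, -0.1832, 0.0861]
tool_rot: [[0.37, 0.083, 0.925], [-0.907, -0.185, 0.379], [0.203, -0.979, 0.007]]
ft_force: [-0.5, -0.8, -0.9]
finger_gap: 0.0346
```

```bash
python3 st.py; python3 snap.py wrist:w5 top:t5; python3 - <<'E'
import cv2,numpy as np
a=cv2.imread("pics/w5.png")[140:400,60:500];b=cv2.imread("pics/t5.png")[150:280,340:500]
b=cv2.resize(b,None,fx=2,fy=2);cv2.imwrite("pics/c5.png",np.hstack([a,b]))
E
```

```text
t 6.0 TCP [ 0.5402 -0.1832  0.0861] lean rv [ 0.007  0.002 -0.204] foot rel (toolx,down,toolz) mm [ -0.5 -15.4   0. ] F [-0.5 -0.8 -0.9] T [ 0.39  0.34 -0.  ] gap 0.0346
```

View pics/c5.png

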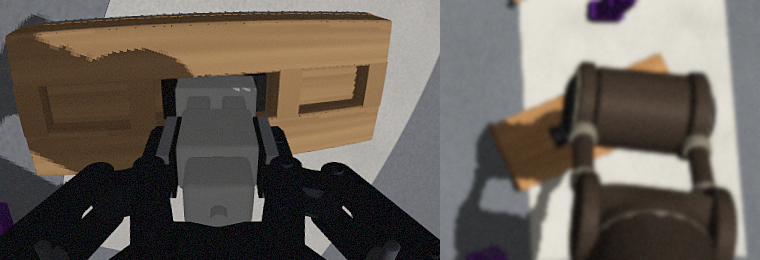

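Call:
{"op": "step_arm", "data": {"steps": [[[0.08, -0.025, 0, 0, 0, 0.05, 1], [0.08, -0.025, 0, 0, 0, 0.05, 1], [0.08, -0.025, 0, 0, 0, 0.05, 1], [0.08, -0.025, 0, 0, 0, 0.05, 1]]]}}

```text
t: 6.5
tool_pos: [0.5475, -0.1953, 0.0946]
tool_rot: [[0.39, 0.009, 0.921], [-0.921, 0.005, 0.39], [-0.001, -1.0, 0.01]]
ft_force: [-2.0, -0.6, -1.8]
finger_gap: 0.0346
```

```bash
python3 st.py
```

```text
t 6.5 TCP [ 0.5475 -0.1953  0.0946] lean rv [ 0.01  -0.01   0.001] foot rel (toolx,down,toolz) mm [  0.8 -22.6   2.5] F [-2.  -0.6 -1.8] T [-0.12  0.28 -0.06] gap 0.0346
```

Call:
{"op": "step_arm", "data": {"steps": [[[0.08, -0.025, 0, 0, 0, 0.05, 1], [0.08, -0.025, 0, 0, 0, 0.05, 1], [0.08, -0.025, 0, 0, 0, 0.05, 1], [0.08, -0.025, 0, 0, 0, 0.05, 1]]]}}

```text
t: 6.9
tool_pos: [0.5532, -0.2096, 0.0983]
tool_rot: [[0.384, -0.071, 0.921], [-0.898, 0.201, 0.39], [-0.213, -0.977, 0.014]]
ft_force: [-0.0, 0.2, -0.6]
finger_gap: 0.0346
```

```bash
python3 st.py; python3 snap.py scene:s6 wrist:w6; python3 - <<'E'
import cv2,numpy as np
a=cv2.imread("pics/w6.png")[140:400,60:500];b=cv2.imread("pics/s6.png")[170:300,90:250]
b=cv2.resize(b,None,fx=2,fy=2);cv2.imwrite("pics/c6.png",np.hstack([a,b]))
E
```

```text
t 6.9 TCP [ 0.5532 -0.2096  0.0983] lean rv [ 0.013 -0.012  0.215] foot rel (toolx,down,toolz) mm [  3.1 -27.7   2.3] F [-0.   0.2 -0.6] T [-0.12  0.14  0.01] gap 0.0346
```

View pics/c6.png

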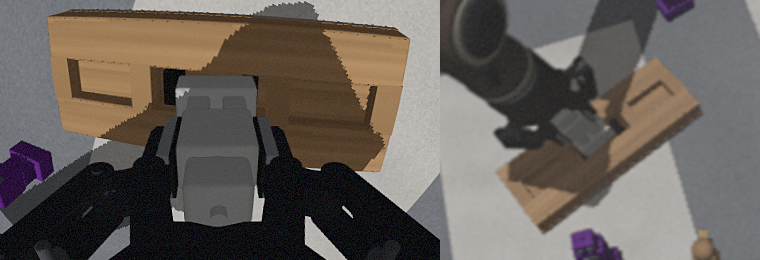

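Call:
{"op": "step_arm", "data": {"steps": [[[-0.08, -0.1, 0, 0, 0, -0.05, 1], [-0.08, -0.1, 0, 0, 0, -0.05, 1], [-0.08, -0.1, 0, 0, 0, -0.05, 1], [-0.08, -0.1, 0, 0, 0, -0.05, 1]]]}}

```text
t: 7.4
tool_pos: [0.5504, -0.204, 0.1146]
tool_rot: [[0.385, 0.015, 0.923], [-0.923, 0.01, 0.385], [-0.003, -1.0, 0.017]]
ft_force: [0.5, 0.7, -0.8]
finger_gap: 0.035
```

```bash
python3 st.py
```

```text
t 7.4 TCP [ 0.5504 -0.204   0.1146] lean rv [ 0.017 -0.005  0.003] foot rel (toolx,down,toolz) mm [  9.8 -42.6   2.3] F [ 0.5  0.7 -0.8] T [-0.03  0.03  0.02] gap 0.035
```

Call:
{"op": "step_arm", "data": {"steps": [[[0, -0.5, 0, -0.005, 0, 0, 1], [0, -0.8, 0, -0.005, 0, 0, 1], [0, -0.8, 0, -0.005, 0, 0, 1], [0, 0, 0, 0, 0, 0, 1]]]}}

```text
t: 7.8
tool_pos: [0.548, -0.2005, 0.2007]
tool_rot: [[0.389, 0.001, 0.921], [-0.921, 0.005, 0.389], [-0.005, -1.0, 0.003]]
ft_force: [0.7, 0.2, -1.1]
finger_gap: 0.0348
```

```bash
python3 snap.py wrist:w7 scene:s7; python3 st.py; python3 - <<'E'
from h import *
plan([.55,.2355,.18],Rdown(YAW),13,1)
a=cv2.imread("pics/w7.png")[100:400,60:500];b=cv2.imread("pics/s7.png")[150:300,90:260]
b=cv2.resize(b,None,fx=2,fy=2);cv2.imwrite("pics/c7.png",np.hstack([a,b]))
E
```

```text
t 7.9 TCP [ 0.545  -0.1993  0.1962] lean rv [-0.003 -0.009  0.011] foot rel (toolx,down,toolz) mm [   2.9 -124.2   -2.2] F [ 0.3  0.4 -0.8] T [-0.03  0.03 -0.02] gap 0.0347
t 7.9 err [-0.3985  0.02    0.1736] [ 0.003  0.009 -0.011]
[[[-0.766,0.038,0.334,0,0.001,-0.001,1.0],[-0.767,0.038,0.333,0,0.001,-0.001,1.0],[-0.767,0.037,0.333,0,0.001,-0.001,1.0],[-0.767,0.037,0.332,0,0.001,-0.001,1.0],[-0.767,0.036,0.332,0,0.001,-0.001,1.0],[-0.768,0.036,0.331,0,0.001,-0.001,1.0],[-0.768,0.035,0.331,0,0.001,-0.001,1.0],[-0.768,0.034,0.33,0,0.001,-0.001,1.0]]]
[[[-0.768,0.034,0.33,0,0.001,-0.001,1.0],[-0.769,0.033,0.329,0,0.001,-0.001,1.0],[-0.769,0.033,0.328,0,0.001,-0.001,1.0],[-0.769,0.032,0.328,0,0.001,-0.001,1.0],[-0.769,0.032,0.327,0,0.001,-0.001,1.0]]]
```

View pics/c7.png

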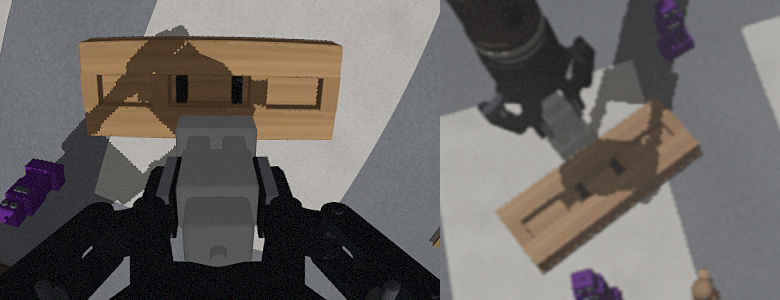

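Call:
{"op": "step_arm", "data": {"steps": [[[-0.4, 0, 0.17, 0, 0, 0, 1], [-0.77, 0, 0.33, 0, 0, 0, 1], [-0.77, 0, 0.33, 0, 0, 0, 1], [-0.77, 0, 0.33, 0, 0, 0, 1], [-0.77, 0, 0.33, 0, 0, 0, 1], [-0.77, 0, 0.33, 0, 0, 0, 1], [-0.77, 0, 0.33, 0, 0, 0, 1], [-0.77, 0, 0.33, 0, 0, 0, 1]]]}}

```text
t: 8.7
tool_pos: [0.5351, 0.0661, 0.1836]
tool_rot: [[0.381, -0.032, 0.924], [-0.924, 0.017, 0.381], [-0.028, -0.999, -0.023]]
ft_force: [0.5, -0.6, -0.6]
finger_gap: 0.0343
```

Call:
{"op": "step_arm", "data": {"steps": [[[-0.77, 0, 0.33, 0, 0, 0, 1], [-0.77, 0, 0.33, 0, 0, 0, 1], [-0.77, 0, 0.33, 0, 0, 0, 1], [-0.77, 0, 0.33, 0, 0, 0, 1], [-0.5, 0, 0.22, 0, 0, 0, 1], [-0.2, 0, 0.1, 0, 0, 0, 1], [0, 0, 0, 0, 0, 0, 1]]]}}

```text
t: 9.4
tool_pos: [0.5226, 0.2458, 0.172]
tool_rot: [[0.387, -0.058, 0.92], [-0.921, 0.016, 0.388], [-0.037, -0.998, -0.047]]
ft_force: [0.4, 0.2, -0.6]
finger_gap: 0.0346
```

```bash
python3 st.py; python3 - <<'E'
from h import *
plan([.55,.2355,.13],Rdown(YAW),5,1)
E
```

```text
t 9.4 TCP [0.5226 0.2458 0.172 ] lean rv [-0.047 -0.009  0.037] foot rel (toolx,down,toolz) mm [-418.8 -100.1  143.5] F [ 0.4  0.2 -0.6] T [-0.02 -0.    0.  ] gap 0.0346
t 9.4 err [0.0216 0.0402 0.0232] [ 0.047  0.009 -0.037]
[[[0.108,0.201,0.116,0.009,0.002,-0.007,1.0],[0.106,0.203,0.114,0.009,0.002,-0.007,1.0],[0.105,0.205,0.112,0.009,0.002,-0.007,1.0],[0.103,0.206,0.111,0.009,0.002,-0.007,1.0],[0.101,0.208,0.109,0.009,0.002,-0.007,1.0]]]
```

Call:
{"op": "step_arm", "data": {"steps": [[[0.11, 0.2, 0.12, 0.01, 0, -0.008, 1], [0.11, 0.2, 0.12, 0.01, 0, -0.008, 1], [0.11, 0.2, 0.11, 0.01, 0, -0.008, 1], [0.1, 0.2, 0.11, 0.01, 0, -0.008, 1], [0.1, 0.1, 0.11, 0.01, 0, -0.006, 1], [0, 0, 0, 0, 0, 0, 1]]]}}

```text
t: 10.0
tool_pos: [0.5512, 0.229, 0.1287]
tool_rot: [[0.384, 0.003, 0.923], [-0.923, -0.005, 0.384], [0.006, -1.0, 0.001]]
ft_force: [0.4, 0.4, -1.0]
finger_gap: 0.0344
```

```bash
python3 st.py; python3 - <<'E'
from h import *
plan([.55,.2355,.125],Rdown(YAW),1,1)
E
python3 snap.py scene:s8 top:t8 wrist:w8; python3 - <<'E'
import cv2,numpy as np
a=cv2.imread("pics/s8.png")[120:240,250:400];b=cv2.imread("pics/t8.png")[150:270,190:340];c=cv2.imread("pics/w8.png")[60:420,60:500]
f=lambda x:cv2.resize(x,(450,360))
cv2.imwrite("pics/c8.png",cv2.resize(np.hstack([f(a),f(c)]),(800,320)))
E
```

```text
t 10.0 TCP [0.5512 0.229  0.1287] lean rv [ 0.001 -0.004 -0.006] foot rel (toolx,down,toolz) mm [-389.8  -56.7  166.6] F [ 0.4  0.4 -1. ] T [ 0.01 -0.04 -0.01] gap 0.0344
t 10.0 err [-0.0065  0.0036  0.0013] [-0.001  0.004  0.006]
[[[-0.161,0.091,0.033,-0.001,0.004,0.006,1.0]]]
```

View pics/c8.png

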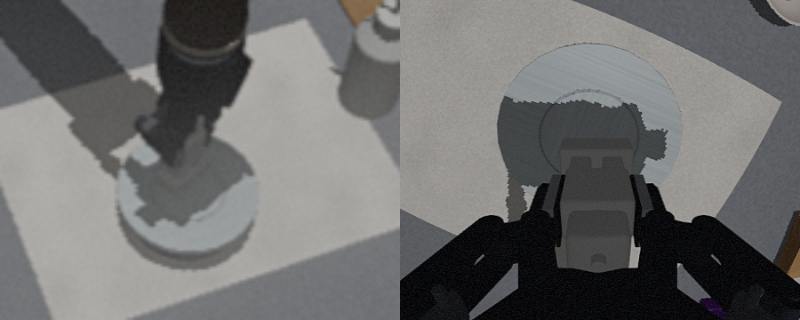

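Call:
{"op": "step_arm", "data": {"steps": [[[-0.05, 0.1, 0.01, 0, 0, 0, 1], [-0.05, 0.1, 0.01, 0, 0, 0, 1], [-0.05, 0.08, 0.01, 0, 0, 0.003, 1], [0, 0.05, 0, 0, 0, 0, 1], [0, 0, 0, 0, 0, 0, 1]]]}}

```text
t: 10.65
tool_pos: [0.5506, 0.2375, 0.1169]
tool_rot: [[0.385, 0.005, 0.923], [-0.923, -0.0, 0.385], [0.002, -1.0, 0.004]]
ft_force: [0.7, 0.1, -0.7]
finger_gap: 0.0343
```

```bash
python3 st.py
```

```text
t 10.65 TCP [0.5506 0.2375 0.1169] lean rv [ 0.004 -0.006 -0.002] foot rel (toolx,down,toolz) mm [-398.1  -44.9  169.4] F [ 0.7  0.1 -0.7] T [ 0.01 -0.   -0.05] gap 0.0343
```

Call:
{"op": "step_arm", "data": {"steps": [[[0, 0.05, 0, 0, 0, 0, 1], [0, 0.04, 0, 0, 0, 0, 1], [0, 0.03, 0, 0, 0, 0, 1], [0, 0, 0, 0, 0, 0, 1]]]}}

```text
t: 11.05
tool_pos: [0.5506, 0.2375, 0.1117]
tool_rot: [[0.386, 0.005, 0.923], [-0.923, -0.0, 0.386], [0.002, -1.0, 0.004]]
ft_force: [-0.5, 0.8, -0.2]
finger_gap: 0.0347
```

Call:
{"op": "step_arm", "data": {"steps": [[[0, 0.03, 0, 0, 0, 0, 1], [0, 0.02, 0, 0, 0, 0, 1], [0, 0, 0, 0, 0, 0, 1]]]}}

```text
t: 11.35
tool_pos: [0.5507, 0.2375, 0.1097]
tool_rot: [[0.385, 0.005, 0.923], [-0.923, 0.0, 0.385], [0.002, -1.0, 0.005]]
ft_force: [-0.8, -0.2, -1.2]
finger_gap: 0.0345
```

Call:
{"op": "step_arm", "data": {"steps": [[[0, 0.03, 0, 0, 0, 0, 1], [0, 0, 0, 0, 0, 0, 1]]]}}

```text
t: 11.55
tool_pos: [0.5513, 0.2377, 0.1095]
tool_rot: [[0.385, 0.006, 0.923], [-0.923, 0.0, 0.385], [0.002, -1.0, 0.006]]
ft_force: [0.2, 0.3, -0.3]
finger_gap: 0.0347
```

Call:
{"op": "step_arm", "data": {"steps": [[[0, 0.03, 0, 0, 0, 0, 1], [0, 0, 0, 0, 0, 0, 1]]]}}

```text
t: 11.75
tool_pos: [0.5519, 0.238, 0.1094]
tool_rot: [[0.385, 0.007, 0.923], [-0.923, 0.001, 0.385], [0.002, -1.0, 0.007]]
ft_force: [-0.3, 0.2, -0.2]
finger_gap: 0.0347
```

Call:
{"op": "step_arm", "data": {"steps": [[[0, 0.06, 0, 0, 0, 0, 1], [0, 0.04, 0, 0, 0, 0, 1]]]}}

```text
t: 11.95
tool_pos: [0.5528, 0.2384, 0.1092]
tool_rot: [[0.385, 0.008, 0.923], [-0.923, 0.001, 0.385], [0.002, -1.0, 0.008]]
ft_force: [-2.7, -1.3, 5.8]
finger_gap: 0.0344
```

```bash
python3 st.py;python3 snap.py scene:s9 wrist:w9; python3 - <<'E'
import cv2,numpy as np
a=cv2.imread("pics/s9.png")[120:240,250:400];c=cv2.imread("pics/w9.png")[60:420,60:500]
f=lambda x:cv2.resize(x,(450,360))
cv2.imwrite("pics/c9.png",cv2.resize(np.hstack([f(a),f(c)]),(800,320)))
E
```

```text
t 11.95 TCP [0.5528 0.2384 0.1092] lean rv [ 0.008 -0.006 -0.002] foot rel (toolx,down,toolz) mm [-398.1  -37.2  172.1] F [-2.7 -1.3  5.8] T [-0.32  0.53 -0.04] gap 0.0344
```

View pics/c9.png

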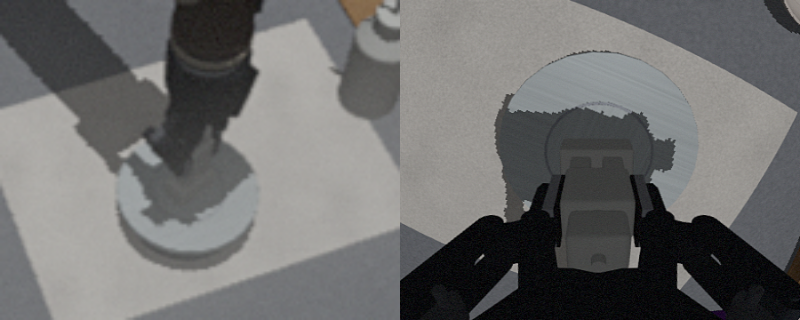

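Call:
{"op": "step_arm", "data": {"steps": [[[0, -0.02, 0, 0, 0, 0, 1], [0, 0, 0, 0, 0, 0, 0.6], [0, 0, 0, 0, 0, 0, 0.3], [0, 0, 0, 0, 0, 0, 0.2]]], "newtons": 20}}

```text
t: 12.45
tool_pos: [0.5527, 0.2383, 0.1093]
tool_rot: [[0.385, 0.008, 0.923], [-0.923, 0.001, 0.385], [0.002, -1.0, 0.008]]
ft_force: [-0.4, 0.1, 2.8]
finger_gap: 0.0349
```

Call:
{"op": "step_arm", "data": {"steps": [[[0, 0, 0, 0, 0, 0, 0.1], [0, 0, 0, 0, 0, 0, 0.0], [0, 0, 0, 0, 0, 0, -0.2], [0, 0, 0, 0, 0, 0, -0.5], [0, 0, 0, 0, 0, 0, -1], [0, 0, 0, 0, 0, 0, -1], [0, 0, 0, 0, 0, 0, -1]]]}}

```text
t: 13.15
tool_pos: [0.5524, 0.2382, 0.1085]
tool_rot: [[0.385, 0.007, 0.923], [-0.923, 0.001, 0.385], [0.002, -1.0, 0.007]]
ft_force: [-0.5, 0.4, -0.1]
finger_gap: 0.0856
```

```bash
python3 st.py;python3 snap.py wrist:w10
```

```text
t 13.15 TCP [0.5524 0.2382 0.1085] lean rv [ 0.007 -0.006 -0.002] foot rel (toolx,down,toolz) mm [-398.1  -36.5  171.7] F [-0.5  0.4 -0.1] T [-0.01 -0.03  0.01] gap 0.0856
```

View pics/w10.png

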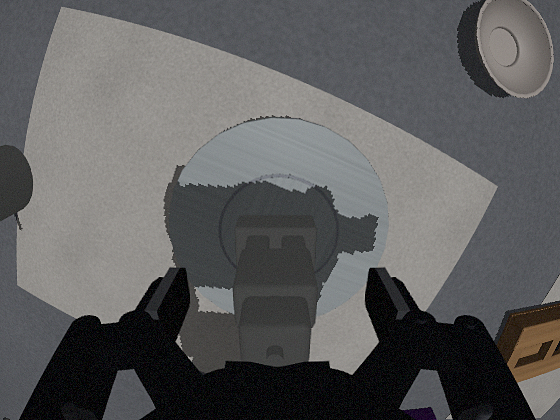

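Call:
{"op": "step_arm", "data": {"steps": [[[0, -0.3, 0, 0, 0, 0, -1], [0, -0.6, 0, 0, 0, 0, -1], [0, -0.8, 0, 0, 0, 0, -1], [0, -0.8, 0, 0, 0, 0, -1], [0, -0.8, 0, 0, 0, 0, -1], [0, -0.5, -0.5, 0, 0, 0, -1], [0, 0, -1, 0, 0, 0, -1], [0, 0, -1, 0, 0, 0, -1]]]}}

```text
t: 14.0
tool_pos: [0.4617, 0.2003, 0.2727]
tool_rot: [[0.386, 0.016, 0.923], [-0.923, 0.004, 0.385], [0.003, -1.0, 0.016]]
ft_force: [0.0, -1.3, 0.3]
finger_gap: 0.0856
```

Call:
{"op": "step_arm", "data": {"steps": [[[0, 0, -1, 0, 0, 0, -1], [0, 0, -0.5, 0, 0, 0, -1], [0, 0, 0, 0, 0, 0, -1], [0, 0, 0, 0, 0, 0, -1]]]}}

```text
t: 14.4
tool_pos: [0.4018, 0.1754, 0.2762]
tool_rot: [[0.385, 0.022, 0.922], [-0.923, 0.006, 0.385], [0.003, -1.0, 0.023]]
ft_force: [-0.5, 0.1, 0.2]
finger_gap: 0.0852
```

```bash
python3 st.py;python3 snap.py scene:s11 top:t11; python3 - <<'E'
import cv2,numpy as np
a=cv2.imread("pics/s11.png")[120:320,80:420];c=cv2.imread("pics/t11.png")[100:300,150:490]
cv2.imwrite("pics/c11.png",cv2.resize(np.vstack([a,c]),None,fx=1.45,fy=1.45,interpolation=cv2.INTER_CUBIC))
E
```

```text
t 14.4 TCP [0.4018 0.1754 0.2762] lean rv [ 0.023 -0.006 -0.003] foot rel (toolx,down,toolz) mm [-397.2 -204.2    9.4] F [-0.5  0.1  0.2] T [-0.04  0.03  0.03] gap 0.0852
```

View pics/c11.png

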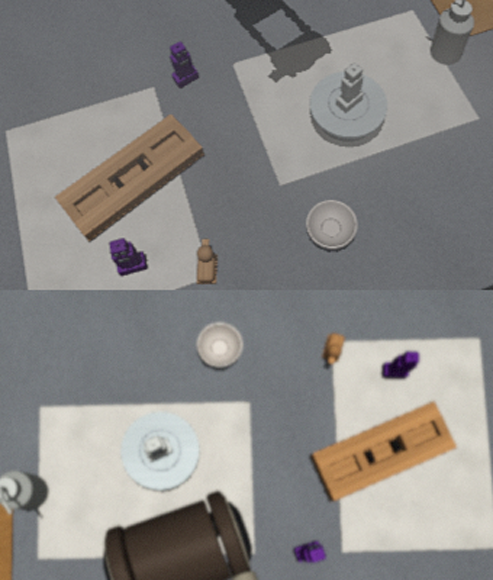

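```bash
python3 - <<'E'
from h import *
a=load("s11")[0][155:225,285:355,::-1];b=load("t11")[0][175:245,225:295,::-1]
cv2.imwrite("pics/c12.png",np.hstack([cv2.resize(x,None,fx=5.5,fy=5.5,interpolation=cv2.INTER_CUBIC) for x in(a,b)]))
E
```

```text
(no output)
```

View pics/c12.png

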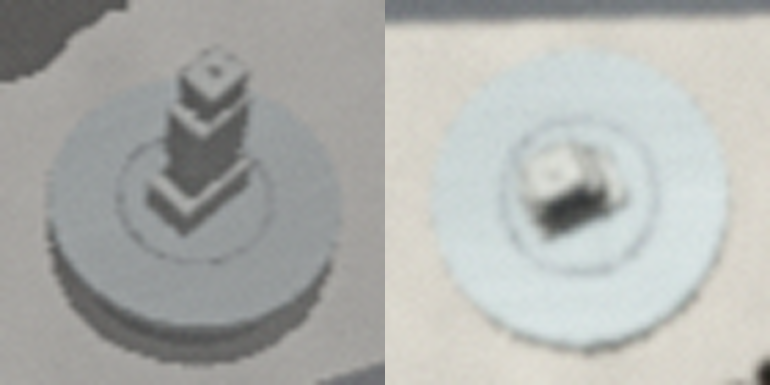

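```bash
python3 - <<'E'
from h import *
_,Kt,Et=load("t11");_,Ks,Es=load("s11")
f=lambda x,y,ox,oy:((x+.5)/5.5-.5+ox,(y+.5)/5.5-.5+oy)
print("head",tri([(Ks,Es,*f(215,72,285,155)),(Kt,Et,*f(553,173,225-70,175))]))
print("ring",tri([(Ks,Es,*f(196,193,285,155)),(Kt,Et,*f(581,195,155,175))]))
# block, old vs new top mask, other objects
for n in("top0","t11"):
    im=load(n)[0];hsv=cv2.cvtColor(im,cv2.COLOR_RGB2HSV);m=cv2.morphologyEx(cv2.inRange(hsv,(5,80,60),(22,255,255)),cv2.MORPH_CLOSE,np.ones((3,3)))
    for c in cv2.findContours(m,0,1)[0]:
        if cv2.contourArea(c)>140: print(n,np.round(cv2.minAreaRect(c)[0],1),np.round(cv2.minAreaRect(c)[1],1))
from cell import status,job
s=status.read_state();print(np.abs(s["dq"]).max(),s["t"])
E
```

```text
head [0.5499209  0.23700057 0.15500356]
ring [0.55171238 0.23413067 0.05321356]
top0 [103.4 287.4] [ 79.8 110.6]
top0 [414.3 210.4] [36.2 93.7]
top0 [379.3 140.1] [11.1 20.9]
t11 [310.8 407.6] [29.9 70.4]
t11 [365.6 397.5] [55.2 32.9]
t11 [251.3 350.3] [38.6  8.5]
t11 [326.4 323.1] [36.7  7.8]
t11 [273.8 293.2] [19.6 61.1]
t11 [233.4 296. ] [40.1  9.1]
t11 [267.6 274.1] [22.4 60.8]
t11 [103.4 287.4] [ 79.8 110.6]
t11 [414.  210.4] [35.9 94.1]
t11 [379.2 140.1] [10.9 20.9]
0.02095390156136975 14.5
```

Head top sits at z ≈ 0.155 (expected 0.156 standing) and about 3 mm from the wheel's middle. The block and duck haven't moved.

Call:
{"op": "step_arm", "data": {"steps": [[[0, 0, 0, 0, 0, 0, -1], [0, 0, 0, 0, 0, 0, -1], [0, 0, 0, 0, 0, 0, -1]]]}}

```text
t: 14.8
tool_pos: [0.4047, 0.1765, 0.2761]
tool_rot: [[0.386, 0.022, 0.922], [-0.923, 0.006, 0.386], [0.003, -1.0, 0.022]]
ft_force: [-0.5, 0.2, -0.4]
finger_gap: 0.0855
```

```bash
python3 - <<'E'
from cell import job
print(job.sign_off())
E
```

```text
the job is handed in; nothing more can be done
None
```

The toy is out of the block and standing upright at the middle of the turntable. I handed the job in at about 14.8 s; sign-off gives no verdict.

**What I did:** I gripped the torso across its width and rocked it along the block's length by about ±0.2 rad, raising it a few mm with each swing. After three swings the wrist force was down to about the toy's weight, so I lifted it out. I lowered it onto the turntable until it touched (about 6 N), released it and backed the arm away.

**Last checks:**
- **Toy position:** seen from two cameras, the top of the head is at z ≈ 0.155 m (0.156 expected for a standing toy). It is about 3 mm from the ring's middle, and the views show it upright.
- **Block and duck:** both are within 0.3 px of their starting places in the top view, and the block looks flat.
- **Dish and wash bottle:** I checked these only by eye, and they look where they were.
- **Robot:** the gripper is open and well clear of everything.

**Small disagreements:**
- The ring's height came out 6 mm too high from the two views (0.053 m against 0.047 m). The touch-down height and the head height both fit 0.047 m, so I put that down to calibration and hand-read pixels.
- The finger opening read about 34.5 mm on the 36 mm torso.

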